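# Load the glaze caddy and set its pivot nut

### The arm

A 6-joint arm with a two-finger parallel gripper is mounted at the origin on the work surface. World frame = base frame: x ahead of the robot, y to its left, z up, the work surface at z = 0. Lengths are in mm, angles in rad, forces in N, time in s.
With the tool pointing down it reaches from about 300 to 775 mm from the base axis. Payload 14.6 kg.
Tool frame: the origin (TCP) lies midway between the tips of the shut fingers; the grasp point (between the pads) lies 19 mm behind it (manip.tcp_to_grasp is the distance from the TCP to the grasp point, in mm); z points along the fingers, x is the direction in which the jaws open and shut, and the axes are right-handed (so a half turn about z gives the same grasp; the last joint's range is limited). The gripper opens to 94 mm and grips with 3 to 60 N. Pads are 16 mm wide; open, the fingers measure 119 mm over their backs; the gripper's body (75 mm by 177 mm) begins 78 mm behind the grasp point.
Start: joints at [1.074, 0.3, 1.521, -0, 1.321, -0.067], TCP at [229.175, 499.968, 205.446] pointing down, gripper open.
Joint ranges: [-3.03, 3.03], [-0.79, 2.21], [0.23, 2.52], [-1.04, 4.18], [0, 3.07], [-2.55, 2.55]. Speed limits (rad/s): [2.22, 2.22, 2.57, 3.14, 3.14, 3.14].

### API

Orientations are given as [roll, pitch, yaw] about the fixed x, y, z axes, in that order (R = Rz(yaw) Ry(pitch) Rx(roll)).
In Python, from cell import manip gives the robot as it stands.
- The arm moves only by the tool arm_command, never from a script. Its argument "steps" is a list of rows, each a list of 3 entries, a list of its own where there are three numbers: the opening, from 0 (shut) to 1 (fully open), then the shift along the tool's x, y, z in cm, then the turn about the tool's z in rad. A call has 1 to 5 rows; each row shifts and turns the commanded pose from where the row before left it, along the tool's axes as they then stand; what a row does not reach is not made up. A row lasts 1/12 s, in which the tool goes at most 41.7 mm and 7.16 degrees, less where a joint would pass 70% of its speed; a pose out of reach is approached as far as the arm can. A call with a gripper value outside its range is refused whole. The fingers move at their own pace and stop on an object; "force" is the grip in N (left out, the last holds). Time passes only in rows, so rows that do not move let the fingers close. It gives the time, the measured TCP pose, the force and the opening at its end, in the units of the state.
- manip.read_state(): the state, without advancing time (a new reading comes with each control period).
- manip.camera(name): name is "side" or "top" or "wrist"; returns (picture, depth): 384x512x3 uint8, red, green, blue; 384x512 float32, mm along the optical axis (not along the pixel's ray), 0 where there is no reading.
- manip.calibration(name): a dict with "fx", "fy", "cx", "cy" (pixels), "distortion" ([k1, k2, p1, p2, k3] as OpenCV has them; the pictures are not rectified), "R" (3x3) and "t" (3): a world point X has camera coordinates R X + t; the wrist camera has in their place "tool_from_camera" (4x4, takes a point from camera to tool coordinates, whose origin is the TCP and whose axes are the tool frame's). Camera axes: x right, y down, z forward; pixel columns grow to the right and rows downward; lengths in mm; the calibration is good to about 2 mm. A picture is of the moment at which its call begins: read the wrist's pose just before it. calibration takes no time and is no camera call.
- manip.sign_off(): hands the job in, once; it reports no verdict.
The state is a dict: "clock": time; "joints": joint angles; "qd": joint speeds; "effort": joint torques, N m; "eef_pos": TCP position; "eef_rot": TCP orientation; "wrist_force": force on the tool from outside, world axes, zero at the start; "moment": the same for the moment, N m; "finger_gap": finger opening in mm.
Only numpy, scipy, OpenCV 4.12 (cv2) and the standard library are available. Lean on these libraries where they do the work, as an engineer would, in place of code of your own. Each camera call takes 0.05 s, during which the arm holds its last target.

### The job

Stand the two loose white lidded jars gently in the two empty cells of the wooden swivel caddy, one jar per cell, upright, not dropped, and let go of them. Then screw the knurled nut on the caddy's centre stud down (clockwise seen from above) until it bottoms out, back it off a quarter turn to give the pivot running clearance, and finish while holding the nut there, gripped and still: do not let go of it. Leave the bottles in the caddy and the little clay pot by the jars where they are.

Things in the scene. Friction and masses are not known exactly. Their poses are not given: they have to be found in the camera images.
- jar1_mid (a point): centre (half-way up) of loose glaze jar 1 of 2: plain round upright jar, white glazed body 52 mm in diameter, wooden lid on top 54 mm in diameter and 18 mm thick (lid firmly stuck on), 92 mm tall in all, about 0.28 kg (varies). It starts upright on the ware board. z axis up along the jar.
- jar2_mid (a point): centre (half-way up) of loose glaze jar 2 of 2: plain round upright jar, white glazed body 52 mm in diameter, wooden lid on top 54 mm in diameter and 18 mm thick (lid firmly stuck on), 92 mm tall in all, about 0.28 kg (varies). It starts upright on the ware board. z axis up along the jar.
- cell1 (a point): centre of the floor of empty cell 1 of 2 in the caddy, marked by a flat grey felt disc 60 mm in diameter (thin, nothing stands proud). The cell is 86 mm (caddy x) by 83 mm (caddy y) inside, its walls rise 38 mm above this point. Either jar may go in either empty cell. Axes as the caddy's.
- cell2 (a point): centre of the floor of empty cell 2 of 2 in the caddy, marked by a flat grey felt disc 60 mm in diameter (thin, nothing stands proud). The cell is 86 mm (caddy x) by 83 mm (caddy y) inside, its walls rise 38 mm above this point. Either jar may go in either empty cell. Axes as the caddy's.
- caddy_mid (a point): caddy's centre axis at cell-floor height, 26 mm above the table. Fixed plywood tray on a low round foot, 196 mm (x) by 300 mm (y) outside, walls 6 mm thick, tops 64 mm above the table. Two cells side by side at each y end, centres at (+-47.5, +-102.5) mm in these axes; between them a 110 mm bay with the stud and nut. Closing the fingers along this y leaves most room when placing jars.
- nut_mid (a point): centre of the round knurled aluminium nut on the caddy's centre stud: 46 mm in diameter, 26 mm tall, axis vertical; centre 88 mm above the table when bottomed, rising 0.4 mm per rad unscrewed. The stud stands up to 16 mm above its top. Under it is a neck only 34 mm in diameter, so fingertips may reach 15 mm below its underside. It is already started on the thread.
- nut (a joint): turn of the nut in rad: 0 is bottomed out (hard stop), growing as it is unscrewed (counter-clockwise from above); it starts 2.1 to 2.8 rad up, so usually must be regripped. Friction 0.06 N m, it stays where left; a 20 to 40 N pinch turns it easily, and against the stop the torque climbs until the pads slip.
- bottle1_mid (a point): middle (half-way up) of grey bottle 1 of 2, already standing in one of the other two cells: 48 mm in diameter, 108 mm tall, shoulder narrowing to a 24 mm neck. To be left alone.
- bottle2_mid (a point): middle (half-way up) of grey bottle 2 of 2, already standing in one of the other two cells: 48 mm in diameter, 108 mm tall, shoulder narrowing to a 24 mm neck. To be left alone.
- pinchpot_mid (a point): middle of a small open terracotta cup beside the jars, 48 mm across the rim, 34 mm tall, to be left alone. It and the jars stand on a fixed flat wooden board 220 by 220 mm, 12 mm thick; the cup is toward the board's far side.
Not all that is in view belongs to the job. Leave any blue or pink look-alike of the part that bears jar2_mid alone.

How it is judged (in metres and radians):
On the way, in this order (a step that is already met when the one before it is completed fails the run):
1. both jars stand upright in the two empty cells, one each, let go ((((horizontal distance between jar1_mid and cell1 below 0.022 m and z of jar1_mid in the frame of cell1 between 0.04 and 0.052 m and angle between jar1_mid's own z axis and vertical below 0.1 rad) and (horizontal distance between jar2_mid and cell2 below 0.022 m and z of jar2_mid in the frame of cell2 between 0.04 and 0.052 m and angle between jar2_mid's own z axis and vertical below 0.1 rad)) or ((horizontal distance between jar1_mid and cell2 below 0.022 m and z of jar1_mid in the frame of cell2 between 0.04 and 0.052 m and angle between jar1_mid's own z axis and vertical below 0.1 rad) and (horizontal distance between jar2_mid and cell1 below 0.022 m and z of jar2_mid in the frame of cell1 between 0.04 and 0.052 m and angle between jar2_mid's own z axis and vertical below 0.1 rad))) and contact force between the fingers and jar1 below 0.1 N and contact force between the fingers and jar2 below 0.1 N and linear speed of each of jar1, jar2 below 0.03 m/s), for 0.2 s.
2. the nut is screwed down until it bottoms out (value of joint nut below 0.06 rad), for 0.1 s.
3. the nut is backed off a quarter turn (value of joint nut between 1.22 and 1.92 rad and contact force between the fingers and nut above 3 N), for 0.2 s.
At the end, for the whole second after the job is handed in: Jars upright (0.1 rad) on the empty cells' floors, one each, within 22 mm of the centre, released; the nut, once bottomed (below 0.06 rad), is backed off 70 to 110 degrees (1.22 to 1.92 rad), still, gripped with over 3 N; bottles and clay pot moved under 30 mm (all of step 1 and all of step 3 and velocity of joint nut between -0.05 and 0.05 rad/s and not (distance of any of bottle1_mid, bottle2_mid, pinchpot_mid from where it was at the start of the episode above 0.03 m or angle between any of bottle1_mid, bottle2_mid, pinchpot_mid's own z axis and vertical above 0.3 rad)); the arm keeps its last pose, push and grip.
It fails at once if a bottle in the caddy or the small clay pot is moved more than 30 mm or tipped (distance of any of bottle1_mid, bottle2_mid, pinchpot_mid from where it was at the start of the episode above 0.03 m or angle between any of bottle1_mid, bottle2_mid, pinchpot_mid's own z axis and vertical above 0.3 rad).
It fails at once if a jar is dropped (falls free of the fingers at more than 0.5 m/s) ((contact force between the fingers and jar1 below 0.05 N and linear speed of jar1 above 0.5 m/s) or (contact force between the fingers and jar2 below 0.05 N and linear speed of jar2 above 0.5 m/s)).
It also fails if it takes over 72 s, if anything falls off the work surface, if the arm or the gripper's body presses on something with over 40 N, if the wrist force passes 120 N, or if a joint passes its speed limit or range.

## Working session

There is one attempt and no reset: what is moved stays moved. The work goes in short steps, Python scripts to look and compute and a tool call to move; the robot and the scene stay as the last step left them, time stands still between calls to the robot, and variables do not carry over. Pictures are saved under pics/ and viewed, and the job is handed in when it is done.

Besides the shell and the picture viewer there is one more tool, called after "Call:" as name(argument=value, ...) on one line, values as JSON. arm_command: Moves the arm, as the interface text tells. Its arguments: {"type":"object","properties":{"steps":{"type":"array","items":{"type":"array"}},"force":{"type":"number"}},"required":["steps"]}

```bash
ls; mkdir -p pics; python3 - <<'E'
from cell import manip
import cv2, numpy as np
s=manip.read_state(); print(s)
for n in ("side","top"):
    p,d=manip.camera(n); cv2.imwrite(f"pics/{n}0.png",p[:,:,::-1]); np.savez(f"{n}0.npz",p=p,d=d); c=manip.calibration(n); print(n,c)
print(manip.calibration("wrist"))
E
```

```text
pics
{'clock': 0.0, 'joints': array([ 1.07438558e+00,  3.00478813e-01,  1.52160392e+00,  9.89845479e-06,
        1.32070820e+00, -6.66016315e-02]), 'qd': array([ 4.38567729e-04, -2.08226994e-03, -1.20054082e-03, -7.16277682e-04,
        4.47610147e-04, -6.83544831e-05]), 'effort': array([-7.22091572e-04, -5.31816244e+01, -3.52737486e+01,  7.07612699e-02,
        2.44102604e-02, -1.26536997e-04]), 'eef_pos': array([229.05338818, 499.73211063, 204.87244323]), 'eef_rot': array([-3.14150334e+00,  1.19498136e-03,  1.14098481e+00]), 'wrist_force': array([-0.6716561 ,  0.06776666,  0.24416992]), 'moment': array([ 0.00762069,  0.01743411, -0.05446464]), 'finger_gap': 93.88471728196716}
side {'fx': 394.25233319876145, 'fy': 394.25233319876145, 'cx': 256.6819937085934, 'cy': 191.49877472696997, 'distortion': array([-0.08920999,  0.        ,  0.        ,  0.        ,  0.        ]), 'R': array([[ 0.91036767, -0.41334606, -0.01938403],
       [-0.25102472, -0.51441226, -0.81997964],
       [ 0.32896397,  0.75134883, -0.57206437]]), 't': array([-438.66500232,  148.06005686,  895.00214627])}
top {'
[... 240 characters left out ...]
     [-0.98183874,  0.02250814, -0.18837747],
       [ 0.18796668, -0.0191706 , -0.9819883 ]]), 't': array([ -36.7849337 ,  495.50125053, 1414.16037698])}
{'fx': 338.231101258436, 'fy': 338.231101258436, 'cx': 254.79691048881352, 'cy': 194.01913443793381, 'distortion': array([0.01042996, 0.        , 0.        , 0.        , 0.        ]), 'tool_from_camera': array([[ 9.99999984e-01,  1.17389058e-04,  1.38102685e-04,
         1.03895218e-01],
       [-1.51582765e-04,  9.59377345e-01,  2.82126013e-01,
        -8.20688109e+01],
       [-9.93740801e-05, -2.82126029e-01,  9.59377347e-01,
        -1.79685769e+02],
       [ 0.00000000e+00,  0.00000000e+00,  0.00000000e+00,
         1.00000000e+00]])}
```

View pics/side0.png

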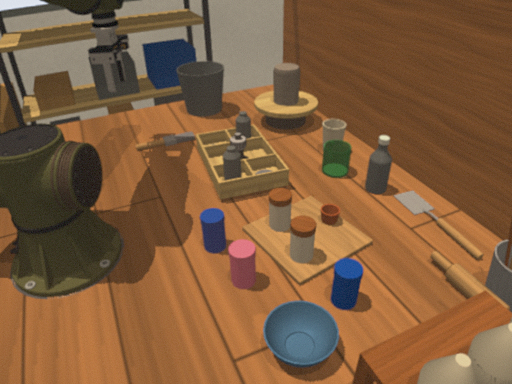

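View pics/top0.png

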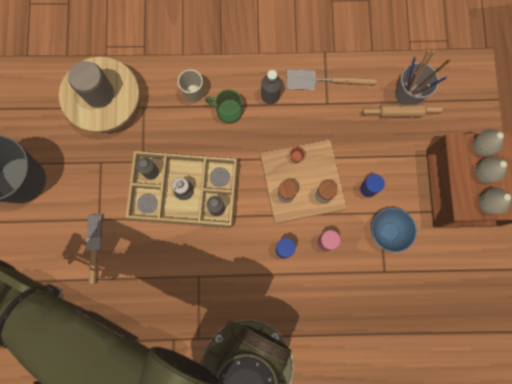

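Top view: the jars with wooden lids are on the board at about (288,189) and (327,190), and the terracotta cup is at (297,155). The blue (286,247), (372,184) and pink (330,240) cylinders are off the board and have no lids, so they are the look-alikes. The felt discs are at (220,177) and (147,203), the bottles at (148,168) and (215,205), and the nut at (182,187). I'll confirm this in an enlarged crop and measure.

```bash
cat > h.py <<'E'
import numpy as np, cv2
from cell import manip
def K(c): return np.array([[c['fx'],0,c['cx']],[0,c['fy'],c['cy']],[0,0,1.]])
def ray(name,uv,z,pose=None):
    """pixels -> world on plane z"""
    c=manip.calibration(name)
    n=cv2.undistortPoints(np.array(uv,float).reshape(-1,1,2),K(c),c['distortion']).reshape(-1,2)
    d=np.c_[n,np.ones(len(n))]
    if name=='wrist':
        from scipy.spatial.transform import Rotation as Ro
        T=c['tool_from_camera'];Rt=Ro.from_euler('xyz',pose[1]).as_matrix()
        o=Rt@T[:3,3]+pose[0]; D=d@(Rt@T[:3,:3]).T
    else:
        o=-c['R'].T@c['t']; D=d@c['R']
    return o+D*((z-o[2])/D[:,2])[:,None]
def blobs(m,amin=30):
    n,l,s,c=cv2.connectedComponentsWithStats(m.astype(np.uint8))
    return [(c[i].round(1).tolist(),int(s[i,4]),s[i,:4].tolist()) for i in range(1,n) if s[i,4]>=amin]
E
python3 - <<'E'
from h import *
p=np.load('top0.npz')['p']
cr=cv2.resize(p[125:265,115:395],None,fx=2.85,fy=2.85,interpolation=cv2.INTER_CUBIC)
cv2.imwrite('pics/topcrop.png',cr[:,:,::-1])
h=cv2.cvtColor(p,cv2.COLOR_RGB2HSV)
for (u,v) in [(288,189),(327,190),(297,155),(220,177),(147,203),(148,168),(215,205),(182,187),(310,190),(200,170)]: print((u,v),p[v,u],h[v,u])
E
```

```text
(288, 189) [149  96  64] [ 11 145 149]
(327, 190) [149  96  64] [ 11 145 149]
(297, 155) [175 100  69] [  9 154 175]
(220, 177) [131 122 115] [ 13  31 131]
(147, 203) [130 122 115] [ 14  29 130]
(148, 168) [94 87 78] [17 43 94]
(215, 205) [120 114 102] [ 20  38 120]
(182, 187) [158 148 136] [ 16  36 158]
(310, 190) [186 143 100] [ 15 118 186]
(200, 170) [205 178 124] [ 20 101 205]
```

View pics/topcrop.png

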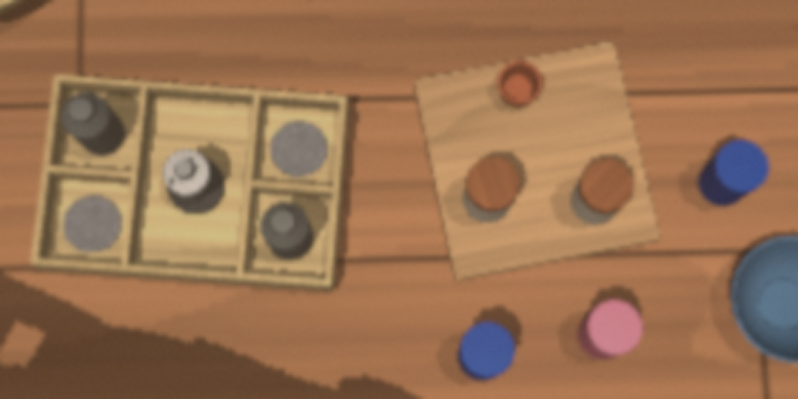

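The crop confirms it: two wooden-lidded jars on the board at crop (495,182) and (606,185), grey felt discs at (299,148) and (93,222), and the nut at (186,172). Measuring next.

```bash
python3 - <<'E'
from h import *
p=np.load('top0.npz')['p'];h=cv2.cvtColor(p,cv2.COLOR_RGB2HSV)
H,S,V=[h[...,i].astype(int) for i in range(3)]
lid=(H<13)&(S>128)&(V<172)&(V>110); w=np.zeros_like(lid);w[170:210,270:345]=1
L=blobs(lid&w,80);print('lids',L)
for b in L:
  print(ray('top',b[0],104)[0].round(1))
f=(S<42)&(V>110)&(V<145);w[:]=0;w[160:190,208:234]=1;w[190:216,134:160]=1
# darker included
F=blobs(f&w,60);print('felt',F)
P=[ray('top',b[0],26)[0] for b in F]
for q in P: print(q.round(1))
n=(S<50)&(V>125);w[:]=0;w[170:203,168:196]=1
N=blobs(n&w,20);print('nut',N)
for b in N: print(ray('top',b[0],102)[0].round(1))
if len(P)==2:
  d=P[0]-P[1];print('mid',(P[0]+P[1])/2,np.hypot(*d[:2]), np.hypot(95,205))
# outer rim corners from crop top z=64
C=np.array([[58,76],[349,97],[331,288],[34,264]])/2.85+[115,125]
W=ray('top',C,64);print(W.round(1),W.mean(0))
print('cup',ray('top',[[296.5,154.5]],44))
# side view cross-check of lids
p2=np.load('side0.npz')['p'];h2=cv2.cvtColor(p2,cv2.COLOR_RGB2HSV)
for uv in [(281,196),(303,226)]: print(ray('side',[uv],104))
E
```

```text
lids [([287.4, 189.0], 262, [279, 180, 18, 19]), ([327.4, 189.6], 263, [319, 181, 18, 18])]
[ 486.9 -123.3  104. ]
[ 482.6 -236.   104. ]
felt [([219.4, 176.8], 244, [211, 169, 18, 17]), ([147.1, 203.1], 249, [139, 195, 18, 17])]
[543.8  72.7  26. ]
[469.2 285.5  26. ]
nut [([180.0, 185.4], 187, [173, 178, 15, 16])]
[504.5 178.6 102. ]
mid [506.50010478 179.08911242  26.        ] 225.48158302585304 225.94247055390008
[[615.7 313.9  64. ]
 [587.4  16.9  64. ]
 [390.7  38.2  64. ]
 [422.2 333.5  64. ]] [503.99468358 175.64221452  64.        ]
cup [[ 602.61649214 -158.62203408   44.        ]]
[[ 483.86136565 -133.9201373   104.        ]]
[[ 475.88522885 -247.56480778  104.        ]]
```

Everything is measured. Jaws will be at yaw 1.474 (along caddy y, caddy yaw about -0.097). First I turn, then travel.

Call:
arm_command(steps=[[1,[0,0,0],-0.111],[1,[0,0,0],-0.111],[1,[0,0,0],-0.111]], force=25)

```text
clock: 0.35
eef_pos: [229.1, 499.8, 205.1]
eef_rot: [-3.141, 0.001, 1.479]
wrist_force: [0.1, -0.2, -0.3]
finger_gap: 94.0
```

```bash
cat > go.py <<'E'
import sys
from h import *
from scipy.spatial.transform import Rotation as Ro
s=manip.read_state();x=np.array(eval(sys.argv[1]),float)
R=Ro.from_euler('xyz',s['eef_rot']).as_matrix()
d=R.T@(x-s['eef_pos'])/10
print('clk',round(s['clock'],2),'pos',s['eef_pos'].round(1),'rot',s['eef_rot'].round(3),'j',s['joints'].round(2),'F',s['wrist_force'].round(1),'gap',round(s['finger_gap'],1))
print('shift cm',d.round(2),'rows>=',np.linalg.norm(d)/4)
E
python3 go.py "[483,-236,205]"
```

```text
clk 0.35 pos [229.1 499.8 205.1] rot [-3.141e+00  1.000e-03  1.479e+00] j [ 1.07  0.3   1.52 -0.    1.32 -0.41] F [ 0.1 -0.2 -0.3] gap 94.0
shift cm [-7.096e+01  3.200e+01  5.000e-02] rows>= 19.459844829940778
```

Call:
arm_command(steps=[[1,[-2.84,1.28,0],0],[1,[-2.84,1.28,0],0],[1,[-2.84,1.28,0],0],[1,[-2.84,1.28,0],0],[1,[-2.84,1.28,0],0]])

```text
clock: 0.77
eef_pos: [279.2, 351.0, 205.2]
eef_rot: [-3.141, 0.0, 1.474]
wrist_force: [0.3, -1.0, 0.5]
finger_gap: 94.0
```

Call:
arm_command(steps=[[1,[-2.84,1.28,0],0],[1,[-2.84,1.28,0],0],[1,[-2.84,1.28,0],0],[1,[-2.84,1.28,0],0],[1,[-2.84,1.28,0],0]])

```text
clock: 1.18
eef_pos: [329.1, 203.4, 205.3]
eef_rot: [-3.141, 0.0, 1.474]
wrist_force: [0.6, 0.1, -0.6]
finger_gap: 94.2
```

Call:
arm_command(steps=[[1,[-2.84,1.28,0],0],[1,[-2.84,1.28,0],0],[1,[-2.84,1.28,0],0],[1,[-2.84,1.28,0],0],[1,[-2.84,1.28,0],0]])

```text
clock: 1.6
eef_pos: [379.2, 55.9, 205.4]
eef_rot: [3.142, -0.0, 1.474]
wrist_force: [0.3, 0.1, -0.5]
finger_gap: 93.7
```

Call:
arm_command(steps=[[1,[-2.84,1.28,0],0],[1,[-2.84,1.28,0],0],[1,[-2.84,1.28,0],0],[1,[-2.84,1.28,0],0],[1,[-2.84,1.28,0],0]])

```text
clock: 2.02
eef_pos: [429.1, -91.7, 205.3]
eef_rot: [-3.141, -0.0, 1.474]
wrist_force: [1.3, 0.7, 0.4]
finger_gap: 94.2
```

```bash
python3 go.py "[483,-236,205]"; python3 - <<'E'
from h import *
s=manip.read_state();p,d=manip.camera('wrist');cv2.imwrite('pics/w1.png',p[:,:,::-1])
np.savez('w1.npz',p=p,pos=s['eef_pos'],rot=s['eef_rot'])
E
```

```text
clk 2.02 pos [429.1 -91.7 205.3] rot [-3.141 -0.     1.474] j [-0.29  0.05  1.82  0.    1.28 -1.77] F [1.3 0.7 0.4] gap 94.2
shift cm [-13.84   6.76   0.03] rows>= 3.8497167503586414
```

View pics/w1.png

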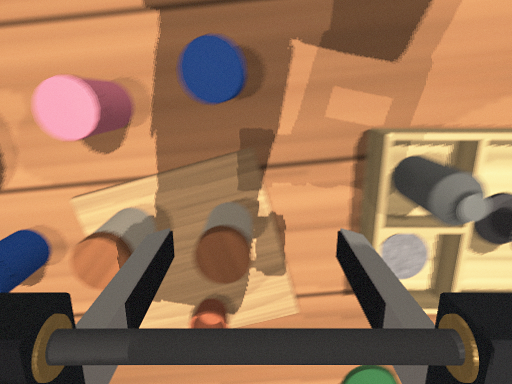

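The wrist view shows the near jar's lid at (223,255) and the far jar's lid at (102,261), white bodies, wooden tops. The cup is at (210,312). I'll cross-check the top-camera positions against it.

```bash
python3 - <<'E'
from h import *
z=np.load('w1.npz');print(ray('wrist',[(223,255),(102,261),(404,256)],104,(z['pos'],z['rot'])).round(1)); print(ray('wrist',[(404,256)],26,(z['pos'],z['rot'])).round(1))
E
```

```text
[[ 484.7 -126.3  104. ]
 [ 479.9 -237.4  104. ]
 [ 501.6   38.1  104. ]]
[[544.3  71.9  26. ]]
```

The two agree within 3 mm. Moving over the far jar (482,-236.5), then down.

Call:
arm_command(steps=[[1,[-2.77,1.33,0],0],[1,[-2.77,1.33,0],0],[1,[-2.77,1.33,0],0],[1,[-2.77,1.33,0],0],[1,[-2.77,1.33,0],0]])

```text
clock: 2.48
eef_pos: [482.1, -235.8, 205.1]
eef_rot: [-3.141, -0.0, 1.474]
wrist_force: [0.6, 0.7, 1.1]
finger_gap: 94.1
```

Call:
arm_command(steps=[[1,[0,0,0],0],[1,[0,0,2.5],0],[1,[0,0,2.5],0],[1,[0,0,2.5],0],[1,[0,0,2.5],0]])

```text
clock: 2.9
eef_pos: [481.6, -233.9, 104.2]
eef_rot: [-3.141, -0.0, 1.474]
wrist_force: [1.6, -0.6, -0.1]
finger_gap: 94.1
```

Call:
arm_command(steps=[[1,[0,0,2.0],0],[1,[0,0,2.0],0],[1,[0,0,0.8],0],[1,[0,0,0],0],[1,[0,0,0],0]])

```text
clock: 3.32
eef_pos: [482.0, -234.3, 58.0]
eef_rot: [-3.142, 0.0, 1.474]
wrist_force: [0.6, 0.4, 0.4]
finger_gap: 93.8
```

```bash
python3 go.py "[482,-236.5,57]"
```

```text
clk 3.32 pos [ 482.  -234.3   58. ] rot [-3.142  0.     1.474] j [-0.52  0.44  1.7  -0.    1.   -1.99] F [0.6 0.4 0.4] gap 93.8
shift cm [-0.22  0.02  0.1 ] rows>= 0.059842635704922674
```

Call:
arm_command(steps=[[0,[-0.2,0,0],0],[0,[0,0,0],0],[0,[0,0,0],0],[0,[0,0,0],0],[0,[0,0,0],0]], force=25)

```text
clock: 3.73
eef_pos: [481.8, -236.5, 57.8]
eef_rot: [3.141, 0.0, 1.474]
wrist_force: [-0.3, -0.0, 0.6]
finger_gap: 64.1
```

Call:
arm_command(steps=[[0,[0,0,0],0],[0,[0,0,0],0],[0,[0,0,0],0],[0,[0,0,-0.5],0],[0,[0,0,-1],0]])

```text
clock: 4.15
eef_pos: [481.0, -235.9, 71.7]
eef_rot: [-3.139, -0.001, 1.474]
wrist_force: [0.4, 0.9, -3.5]
finger_gap: 53.8
```

Call:
arm_command(steps=[[0,[0,0,-2.6],0],[0,[0,0,-2.6],0],[0,[0,0,-2.6],0],[0,[0,0,-2.6],0],[0,[0,0,-2.6],0]])

```text
clock: 4.57
eef_pos: [481.4, -236.1, 204.5]
eef_rot: [3.141, -0.0, 1.474]
wrist_force: [-0.2, -0.4, -3.2]
finger_gap: 53.4
```

```bash
python3 go.py "[469,285.5,202]"; python3 - <<'E'
from h import *
p,d=manip.camera('side');cv2.imwrite('pics/s2.png',p[:,:,::-1])
E
```

```text
clk 4.57 pos [ 481.4 -236.1  204.5] rot [ 3.141 -0.     1.474] j [-0.52  0.27  1.56  0.    1.31 -2.  ] F [-0.2 -0.4 -3.2] gap 53.4
shift cm [51.8  -6.27  0.25] rows>= 13.044562666090862
```

View pics/s2.png

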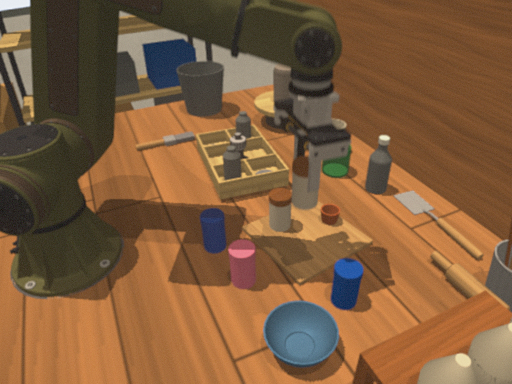

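The jar hangs upright in the fingers at (306,182), and the other jar at (280,210) hasn't moved. Carrying it in 20 rows.

Call:
arm_command(steps=[[0,[1.5,-0.2,0],0],[0,[2.7,-0.33,0],0],[0,[2.7,-0.33,0],0],[0,[2.7,-0.33,0],0],[0,[2.7,-0.33,0],0]])

```text
clock: 5.03
eef_pos: [477.5, -110.5, 201.6]
eef_rot: [-3.14, -0.001, 1.474]
wrist_force: [0.7, -0.1, -3.0]
finger_gap: 53.5
```

Call:
arm_command(steps=[[0,[2.7,-0.33,0],0],[0,[2.7,-0.33,0],0],[0,[2.7,-0.33,0],0],[0,[2.7,-0.33,0],0],[0,[2.7,-0.33,0],0]])

```text
clock: 5.45
eef_pos: [474.0, 25.3, 201.6]
eef_rot: [-3.14, -0.0, 1.474]
wrist_force: [1.0, -0.3, -2.7]
finger_gap: 53.5
```

Call:
arm_command(steps=[[0,[2.7,-0.33,0],0],[0,[2.7,-0.33,0],0],[0,[2.7,-0.33,0],0],[0,[2.7,-0.33,0],0],[0,[2.7,-0.33,0],0]])

```text
clock: 5.87
eef_pos: [470.4, 161.2, 201.6]
eef_rot: [-3.14, 0.0, 1.474]
wrist_force: [-0.3, -0.7, -1.7]
finger_gap: 53.3
```

Call:
arm_command(steps=[[0,[2.7,-0.33,0],0],[0,[2.7,-0.33,0],0],[0,[2.7,-0.33,0],0],[0,[2.7,-0.33,0],0],[0,[1.7,-0.12,0],0]])

```text
clock: 6.28
eef_pos: [467.9, 287.7, 201.4]
eef_rot: [-3.14, 0.001, 1.475]
wrist_force: [-0.2, -0.2, -3.9]
finger_gap: 53.6
```

Call:
arm_command(steps=[[0,[0,0,0],0],[0,[0,0,0],0]])

```text
clock: 6.45
eef_pos: [468.3, 285.9, 201.4]
eef_rot: [-3.14, 0.001, 1.476]
wrist_force: [-0.5, -0.1, -3.6]
finger_gap: 54.0
```

```bash
python3 go.py "[469,285.5,76]"; python3 - <<'E'
from h import *
s=manip.read_state();p,d=manip.camera('wrist');cv2.imwrite('pics/w2.png',p[:,:,::-1])
E
```

```text
clk 6.45 pos [468.3 285.9 201.4] rot [-3.140e+00  1.000e-03  1.476e+00] j [ 0.48  0.3   1.53 -0.    1.31 -0.99] F [-0.5 -0.1 -3.6] gap 54.0
shift cm [-0.02  0.09 12.54] rows>= 3.1345008440106916
```

View pics/w2.png

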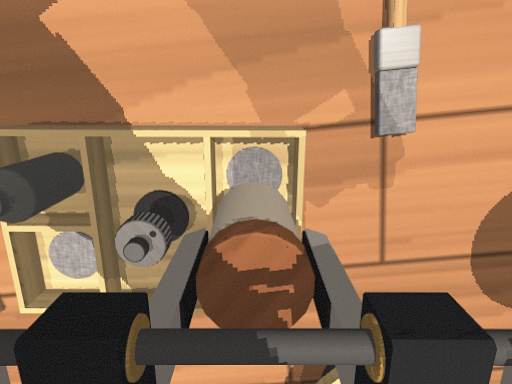

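The jar is above its felt disc (255,170), with the bottle clear. The jar's bottom is about 46 mm below the TCP, so touchdown is at TCP z≈72. Lowering, with the last part slow.

Call:
arm_command(steps=[[0,[0,0.1,2.0],0],[0,[0,0,2.5],0],[0,[0,0,2.5],0],[0,[0,0,2.0],0],[0,[0,0,1.5],0]])

```text
clock: 6.92
eef_pos: [469.6, 283.8, 95.4]
eef_rot: [-3.14, 0.001, 1.473]
wrist_force: [-0.8, -0.2, -3.1]
finger_gap: 53.6
```

Call:
arm_command(steps=[[0,[0,0,1.0],0],[0,[0,0,0.7],0],[0,[0,0,0.3],0],[0,[0,0,0.2],0],[0,[0,0,0],0]])

```text
clock: 7.33
eef_pos: [470.6, 285.1, 75.8]
eef_rot: [3.141, -0.0, 1.474]
wrist_force: [-0.2, 0.7, -3.7]
finger_gap: 53.7
```

Call:
arm_command(steps=[[0,[0,0,0.1],0],[0,[0,0,0.1],0],[0,[0,0,0],0]])

```text
clock: 7.58
eef_pos: [470.5, 285.2, 73.7]
eef_rot: [3.141, -0.0, 1.474]
wrist_force: [0.1, -0.4, -3.6]
finger_gap: 53.5
```

Call:
arm_command(steps=[[0,[0,0,0.1],0],[0,[0,0,0],0]])

```text
clock: 7.75
eef_pos: [470.4, 285.2, 72.4]
eef_rot: [3.142, -0.0, 1.474]
wrist_force: [-0.8, -0.3, -2.9]
finger_gap: 53.7
```

Call:
arm_command(steps=[[0,[0,0,0.1],0],[0,[0,0,0],0],[0,[0,0,0],0]])

```text
clock: 8.0
eef_pos: [470.6, 285.2, 71.6]
eef_rot: [3.141, -0.0, 1.474]
wrist_force: [-0.2, -0.6, -0.6]
finger_gap: 53.5
```

The weight has gone off the wrist, so the jar is standing. Letting go.

Call:
arm_command(steps=[[0.6,[0,0,0],0],[0.65,[0,0,0],0],[0.7,[0,0,0],0],[0.8,[0,0,0],0],[0.85,[0,0,0],0]])

```text
clock: 8.42
eef_pos: [470.5, 285.2, 71.5]
eef_rot: [3.141, -0.0, 1.474]
wrist_force: [0.0, -0.7, 0.3]
finger_gap: 75.7
```

Call:
arm_command(steps=[[0.9,[0,0,0],0],[0.9,[0,0,-1.0],0],[0.9,[0,0,-2.0],0],[0.9,[0,0,-2.5],0],[0.9,[0,0,-2.5],0]])

```text
clock: 8.83
eef_pos: [470.2, 285.1, 153.0]
eef_rot: [-3.141, 0.0, 1.474]
wrist_force: [0.1, -0.2, -0.5]
finger_gap: 85.0
```

Call:
arm_command(steps=[[1,[0,0,-2.5],0],[1,[0,0,-2.5],0],[1,[0,0,0],0]])

```text
clock: 9.08
eef_pos: [471.8, 285.9, 207.3]
eef_rot: [3.135, -0.004, 1.474]
wrist_force: [-0.8, -0.5, 0.1]
finger_gap: 93.6
```

```bash
python3 go.py "[486,-124.8,205]"; python3 - <<'E'
from h import *
s=manip.read_state();p,d=manip.camera('wrist');cv2.imwrite('pics/w3.png',p[:,:,::-1]);np.savez('w3.npz',p=p,pos=s['eef_pos'],rot=s['eef_rot'])
E
```

```text
clk 9.08 pos [471.8 285.9 207.3] rot [ 3.135 -0.004  1.474] j [ 0.48  0.3   1.52  0.    1.32 -1.  ] F [-0.8 -0.5  0.1] gap 93.6
shift cm [-40.74   5.38   0.09] rows>= 10.274151311983825
```

View pics/w3.png

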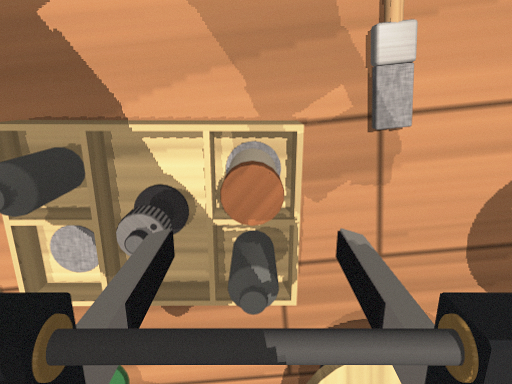

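The first jar stands in its cell (lid at 253,192), and the bottle beside it at (252,270) is untouched. Back to the second jar.

Call:
arm_command(steps=[[1,[-1.7,0.3,0],0],[1,[-2.6,0.36,0],0],[1,[-2.6,0.36,0],0],[1,[-2.6,0.36,0],0],[1,[-2.6,0.36,0],0]])

```text
clock: 9.55
eef_pos: [475.5, 161.8, 200.8]
eef_rot: [-3.14, 0.0, 1.474]
wrist_force: [0.6, -0.0, -0.5]
finger_gap: 94.2
```

Call:
arm_command(steps=[[1,[-2.6,0.36,0],0],[1,[-2.6,0.36,0],0],[1,[-2.6,0.36,0],0],[1,[-2.6,0.36,0],0],[1,[-2.6,0.36,0],0]])

```text
clock: 9.97
eef_pos: [480.9, 30.7, 200.9]
eef_rot: [-3.14, 0.0, 1.474]
wrist_force: [1.0, 0.5, -0.1]
finger_gap: 94.2
```

Call:
arm_command(steps=[[1,[-2.6,0.36,0],0],[1,[-2.6,0.36,0],0],[1,[-2.6,0.36,0],0],[1,[-2.6,0.36,0],0],[1,[-2.6,0.36,0],0]])

```text
clock: 10.38
eef_pos: [486.3, -100.4, 200.9]
eef_rot: [-3.141, -0.0, 1.474]
wrist_force: [0.0, 0.2, -0.2]
finger_gap: 94.0
```

Call:
arm_command(steps=[[1,[-2.6,0.36,0],0],[1,[0,0,0],0],[1,[0,0,0],0]])

```text
clock: 10.63
eef_pos: [487.4, -126.2, 200.7]
eef_rot: [-3.14, -0.0, 1.472]
wrist_force: [0.4, 0.1, -0.9]
finger_gap: 94.2
```

```bash
python3 go.py "[486,-124.8,57.5]"; python3 - <<'E'
from h import *
s=manip.read_state();p,d=manip.camera('wrist');cv2.imwrite('pics/w4.png',p[:,:,::-1]);np.savez('w4.npz',p=p,pos=s['eef_pos'],rot=s['eef_rot'])
E
```

```text
clk 10.63 pos [ 487.4 -126.2  200.7] rot [-3.14  -0.     1.472] j [-0.33  0.2   1.66  0.    1.29 -1.8 ] F [ 0.4  0.1 -0.9] gap 94.2
shift cm [ 0.12 -0.13 14.32] rows>= 3.5810525256341683
```

View pics/w4.png

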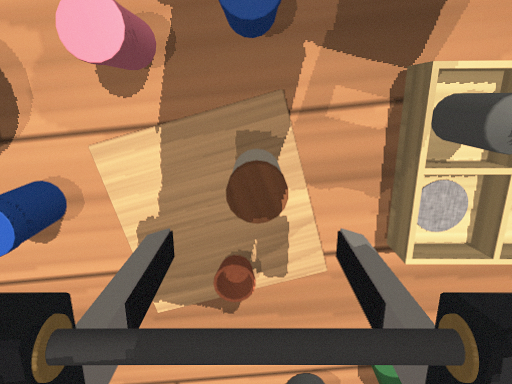

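The remaining lidded jar's top is at (256,191), centred between the fingers, with the cup at (235,278) well clear. Descending.

Call:
arm_command(steps=[[1,[0.1,-0.1,2.5],0],[1,[0,0,2.5],0],[1,[0,0,2.5],0],[1,[0,0,2.5],0],[1,[0,0,2.0],0]])

```text
clock: 11.1
eef_pos: [486.3, -122.9, 79.6]
eef_rot: [-3.14, -0.0, 1.475]
wrist_force: [0.6, 0.4, 0.4]
finger_gap: 94.2
```

Call:
arm_command(steps=[[1,[0,0,1.5],0],[1,[0,0,0.8],0],[1,[0,0,0],0],[0,[0,0,0],0],[0,[0,0,0],0]])

```text
clock: 11.52
eef_pos: [487.5, -124.2, 59.5]
eef_rot: [3.14, 0.0, 1.474]
wrist_force: [-0.1, -0.3, 0.3]
finger_gap: 83.9
```

Call:
arm_command(steps=[[0,[0,0,0],0],[0,[0,0,0],0],[0,[0,0,0],0],[0,[0,0,0],0],[0,[0,0,0],0]])

```text
clock: 11.93
eef_pos: [487.0, -124.4, 58.7]
eef_rot: [3.141, 0.0, 1.474]
wrist_force: [-0.3, -0.5, 1.3]
finger_gap: 53.7
```

Call:
arm_command(steps=[[0,[0,0,0],0],[0,[0,0,0],0]])

```text
clock: 12.1
eef_pos: [487.1, -124.4, 58.7]
eef_rot: [3.141, 0.0, 1.474]
wrist_force: [0.4, -0.4, 2.9]
finger_gap: 53.6
```

Gripped, with the jar's bottom 46.7 mm below the TCP. Lifting.

Call:
arm_command(steps=[[0,[0,0,-0.8],0],[0,[0,0,-1.5],0],[0,[0,0,-2.5],0],[0,[0,0,-2.5],0],[0,[0,0,-2.5],0]])

```text
clock: 12.52
eef_pos: [486.5, -124.2, 157.6]
eef_rot: [-3.14, -0.0, 1.474]
wrist_force: [-0.2, 1.0, -3.3]
finger_gap: 53.7
```

Call:
arm_command(steps=[[0,[0,0,-2.5],0],[0,[0,0,-1.5],0],[0,[0,0,0],0]])

```text
clock: 12.77
eef_pos: [487.9, -124.6, 199.8]
eef_rot: [3.137, 0.001, 1.474]
wrist_force: [0.7, -0.4, -2.4]
finger_gap: 53.5
```

```bash
python3 go.py "[544,72.5,197]"
```

```text
clk 12.77 pos [ 487.9 -124.6  199.8] rot [3.137e+00 1.000e-03 1.474e+00] j [-0.32  0.2   1.66  0.    1.28 -1.8 ] F [ 0.7 -0.4 -2.4] gap 53.5
shift cm [20.16  3.68  0.27] rows>= 5.124622596009518
```

Call:
arm_command(steps=[[0,[1.3,0.3,0],0],[0,[2.4,0.45,0],0],[0,[2.4,0.45,0],0],[0,[2.4,0.45,0],0],[0,[2.4,0.45,0],0]])

```text
clock: 13.18
eef_pos: [518.0, -16.8, 195.1]
eef_rot: [-3.14, 0.0, 1.474]
wrist_force: [0.4, 0.1, -2.9]
finger_gap: 53.4
```

Call:
arm_command(steps=[[0,[2.4,0.45,0],0],[0,[2.4,0.45,0],0],[0,[2.4,0.45,0],0],[0,[2.1,0.3,0],0],[0,[0,0,0],0]])

```text
clock: 13.6
eef_pos: [543.6, 76.1, 194.8]
eef_rot: [-3.139, -0.0, 1.477]
wrist_force: [-0.1, -0.4, -4.0]
finger_gap: 53.5
```

```bash
python3 go.py "[544,72.5,73]";  python3 - <<'E'
from h import *
s=manip.read_state();p,d=manip.camera('wrist');cv2.imwrite('pics/w5.png',p[:,:,::-1])
E
```

```text
clk 13.6 pos [543.6  76.1 194.8] rot [-3.139 -0.     1.477] j [ 0.07  0.31  1.54  0.    1.3  -1.4 ] F [-0.1 -0.4 -4. ] gap 53.5
shift cm [-0.36  0.1  12.18] rows>= 3.046666204762214
```

View pics/w5.png

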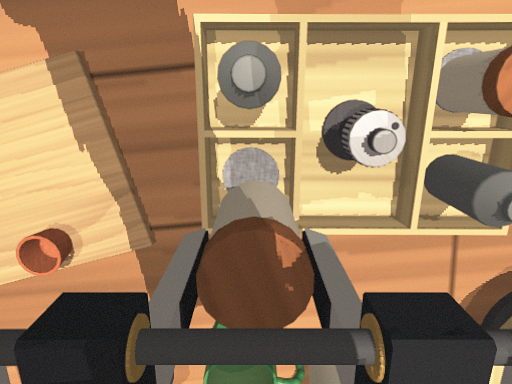

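The jar is lined up on its felt disc (250,170), with the bottle at (248,75) clear. Bottom out is expected at TCP z≈72.7. Lowering.

Call:
arm_command(steps=[[0,[-0.15,0.05,2.0],0],[0,[0,0,2.5],0],[0,[0,0,2.5],0],[0,[0,0,2.0],0],[0,[0,0,1.2],0]])

```text
clock: 14.07
eef_pos: [542.6, 70.6, 91.4]
eef_rot: [-3.138, 0.001, 1.473]
wrist_force: [0.3, -0.3, -4.2]
finger_gap: 53.3
```

Call:
arm_command(steps=[[0,[0,0,0.7],0],[0,[0,0,0.5],0],[0,[0,0,0.2],0],[0,[0,0,0],0]])

```text
clock: 14.4
eef_pos: [544.4, 71.4, 80.8]
eef_rot: [3.141, -0.0, 1.474]
wrist_force: [0.2, -0.1, -3.0]
finger_gap: 53.6
```

Call:
arm_command(steps=[[0,[0,0,0.2],0],[0,[0,0,0.2],0],[0,[0,0,0.1],0],[0,[0,0,0],0]])

```text
clock: 14.73
eef_pos: [544.1, 71.5, 75.5]
eef_rot: [3.142, -0.0, 1.474]
wrist_force: [-0.4, -0.0, -4.0]
finger_gap: 53.3
```

Call:
arm_command(steps=[[0,[0,0,0.1],0],[0,[0,0,0.1],0],[0,[0,0,0],0]])

```text
clock: 14.98
eef_pos: [544.1, 71.5, 73.3]
eef_rot: [-3.141, 0.0, 1.474]
wrist_force: [0.4, 0.2, -2.5]
finger_gap: 53.4
```

Call:
arm_command(steps=[[0,[0,0,0.1],0],[0,[0,0,0],0],[0,[0,0,0],0]])

```text
clock: 15.23
eef_pos: [544.3, 71.5, 72.7]
eef_rot: [3.141, -0.0, 1.474]
wrist_force: [-0.0, 0.7, 0.6]
finger_gap: 53.6
```

Touched down. Releasing and retreating.

Call:
arm_command(steps=[[0.6,[0,0,0],0],[0.65,[0,0,0],0],[0.7,[0,0,0],0],[0.8,[0,0,0],0],[0.85,[0,0,0],0]])

```text
clock: 15.65
eef_pos: [544.2, 71.5, 72.5]
eef_rot: [3.142, 0.0, 1.474]
wrist_force: [0.3, -0.9, 0.5]
finger_gap: 75.8
```

Call:
arm_command(steps=[[0.9,[0,0,0],0],[0.9,[0,0,-1.0],0],[0.9,[0,0,-2.0],0],[0.9,[0,0,-2.5],0],[0.9,[0,0,-2.5],0]])

```text
clock: 16.07
eef_pos: [543.9, 71.5, 154.0]
eef_rot: [-3.141, 0.0, 1.474]
wrist_force: [0.6, -0.3, 0.5]
finger_gap: 84.7
```

Call:
arm_command(steps=[[1,[0,0,-2.5],0],[1,[0,0,-2.0],0],[1,[0,0,0],0],[1,[0,0,0],0]])

```text
clock: 16.4
eef_pos: [544.4, 71.5, 198.6]
eef_rot: [3.139, -0.0, 1.474]
wrist_force: [0.1, 0.6, -0.6]
finger_gap: 94.2
```

```bash
python3 go.py "[505.5,179,205]"; python3 - <<'E'
from h import *
s=manip.read_state();p,d=manip.camera('wrist');cv2.imwrite('pics/w6.png',p[:,:,::-1]);np.savez('w6.npz',p=p,pos=s['eef_pos'],rot=s['eef_rot'])
E
```

```text
clk 16.4 pos [544.4  71.5 198.6] rot [ 3.139 -0.     1.474] j [ 0.06  0.3   1.53 -0.    1.3  -1.41] F [ 0.1  0.6 -0.6] gap 94.2
shift cm [10.32 -4.91 -0.64] rows>= 2.8614918770950686
```

View pics/w6.png

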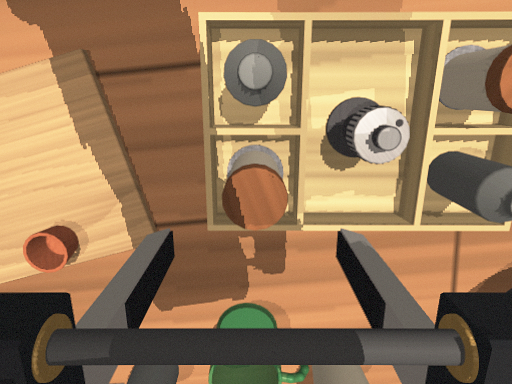

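Both jars stand in their cells (the second lid is at 255,195). The nut's top face centre is at about (379,134), the stud tip at (386,138), and a dark index dot at (400,123). Next I fix the nut's position.

```bash
python3 - <<'E'
from h import *
z=np.load('w6.npz');P=(z['pos'],z['rot']);p=z['p'];h=cv2.cvtColor(p,cv2.COLOR_RGB2HSV)
m=((h[...,2]>175)&(h[...,1]<40)).astype(np.uint8);m[:105]=0;m[165:]=0;m[:,:352]=0;m[:,412:]=0
cs,_=cv2.findContours(m,0,2);c=max(cs,key=cv2.contourArea);e=cv2.fitEllipse(cv2.convexHull(c));print(e)
print('nut',ray('wrist',[e[0]],102,P).round(1),'stud',ray('wrist',[(386,138)],117.5,P).round(1),'dot',ray('wrist',[(400,123)],102,P).round(1))
z=np.load('w3.npz');P=(z['pos'],z['rot'])
print('jarfar lid',ray('wrist',[(253,194)],118,P).round(1))
z=np.load('w6.npz');P=(z['pos'],z['rot']);print('jarnear lid',ray('wrist',[(255,198)],118,P).round(1))
cv2.imwrite('pics/nut.png',cv2.resize(p[90:190,310:440],None,fx=5,fy=5)[:,:,::-1])
E
```

```text
((381.27606201171875, 134.7772674560547), (52.25478744506836, 57.773292541503906), 44.89299392700195)
nut [[504.  178.2 102. ]] stud [[504.5 176.3 117.5]] dot [[496.1 193.  102. ]]
jarfar lid [[469.4 285.1 118. ]]
jarnear lid [[542.5  71.9 118. ]]
```

View pics/nut.png

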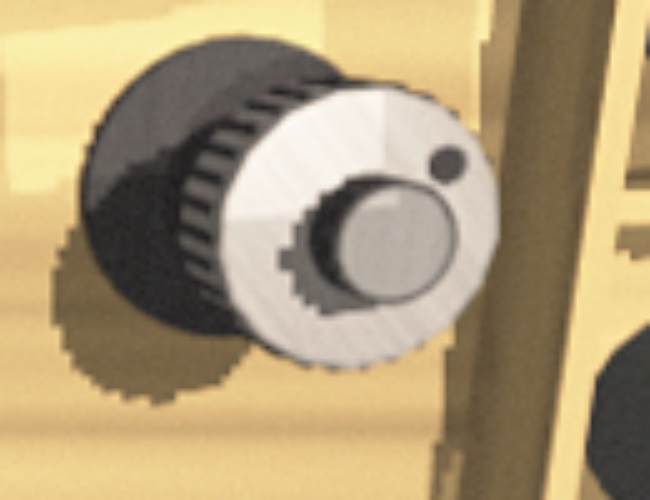

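The nut is at (504.5,178). Moving above it, then winding the wrist counter-clockwise to yaw ~2.55 so one grip covers the whole turn.

Call:
arm_command(steps=[[1,[2.04,-1.0,0],0],[1,[2.04,-1.0,0],0],[1,[2.04,-1.0,0],0],[1,[2.04,-1.0,0],0],[1,[2.05,-1.0,0],0]])

```text
clock: 16.87
eef_pos: [503.2, 178.7, 196.1]
eef_rot: [-3.139, 0.001, 1.474]
wrist_force: [0.1, 0.4, -0.3]
finger_gap: 93.9
```

Call:
arm_command(steps=[[1,[0,0,0],-0.12],[1,[0,0,0],-0.12],[1,[0,0,0],-0.12],[1,[0,0,0],-0.12],[1,[0,0,0],-0.12]])

```text
clock: 17.28
eef_pos: [503.7, 177.9, 196.1]
eef_rot: [-3.139, -0.001, 2.08]
wrist_force: [-0.0, 1.1, -0.1]
finger_gap: 94.4
```

Call:
arm_command(steps=[[1,[0,0,0],-0.12],[1,[0,0,0],-0.12],[1,[0,0,0],-0.12],[1,[0,0,0],-0.12],[1,[0,0,0],0]])

```text
clock: 17.7
eef_pos: [503.7, 177.8, 196.2]
eef_rot: [-3.14, -0.001, 2.56]
wrist_force: [0.6, 0.7, -0.2]
finger_gap: 94.4
```

```bash
python3 go.py "[504.5,178,69]"; python3 - <<'E'
from h import *
s=manip.read_state();p,d=manip.camera('wrist');cv2.imwrite('pics/w7.png',p[:,:,::-1]);np.savez('w7.npz',p=p,pos=s['eef_pos'],rot=s['eef_rot'])
E
```

```text
clk 17.7 pos [503.7 177.8 196.2] rot [-3.14e+00 -1.00e-03  2.56e+00] j [ 0.27  0.27  1.58 -0.    1.29 -2.29] F [ 0.6  0.7 -0.2] gap 94.4
shift cm [-0.07  0.08 12.72] rows>= 3.1799795157880766
```

View pics/w7.png

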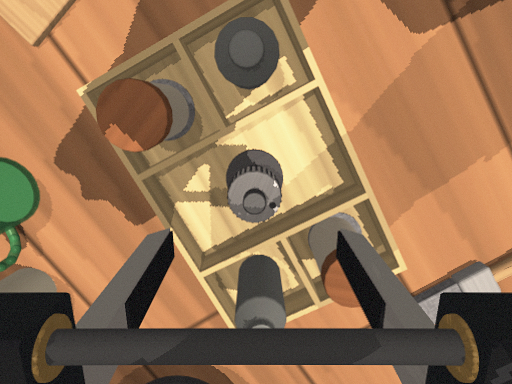

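```bash
python3 - <<'E'
from h import *
z=np.load('w7.npz');P=(z['pos'],z['rot'])
print('nut',ray('wrist',[(255,196)],102,P).round(1),'stud',ray('wrist',[(255,201)],117.5,P).round(1))
p=z['p'];cv2.imwrite('pics/nut2.png',cv2.resize(p[140:230,205:305],None,fx=6,fy=6)[:,:,::-1])
E
```

```text
nut [[503.7 177.7 102. ]] stud [[503.5 177.3 117.5]]
```

View pics/nut2.png

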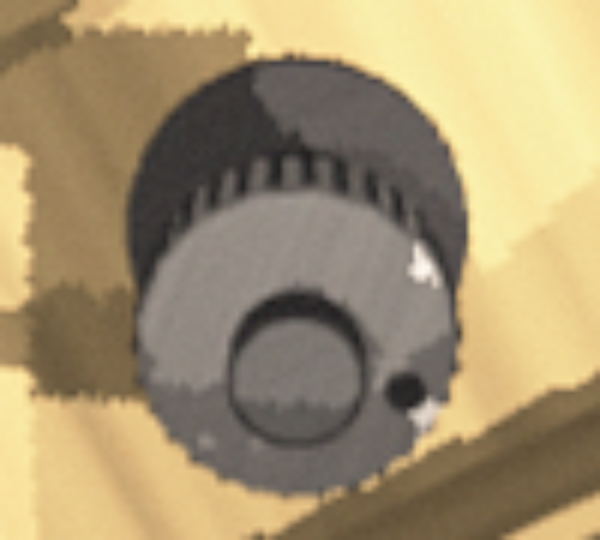

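The nut is centred under the tool: nut (503.7,177.7), TCP (503.7,177.8). Going straight down 12.7 cm and gripping at 30 N.

Call:
arm_command(steps=[[1,[0,0,2.5],0],[1,[0,0,2.5],0],[1,[0,0,2.5],0],[1,[0,0,2.5],0],[1,[0,0,1.7],0]])

```text
clock: 18.17
eef_pos: [503.1, 177.7, 77.6]
eef_rot: [-3.139, -0.002, 2.549]
wrist_force: [-0.1, -0.8, -0.3]
finger_gap: 93.9
```

Call:
arm_command(steps=[[1,[0,0,0.8],0],[1,[0,0,0],0],[1,[0,0,0],0]])

```text
clock: 18.42
eef_pos: [504.4, 178.0, 72.8]
eef_rot: [-3.142, -0.0, 2.552]
wrist_force: [0.6, -0.6, 0.3]
finger_gap: 93.8
```

```bash
python3 go.py "[503.9,177.8,69.5]"
```

```text
clk 18.42 pos [504.4 178.   72.8] rot [-3.142 -0.     2.552] j [ 0.27  0.42  1.7   0.    1.03 -2.28] F [ 0.6 -0.6  0.3] gap 93.8
shift cm [ 0.03 -0.05  0.33] rows>= 0.0842198330962977
```

Call:
arm_command(steps=[[1,[0,0,0.2],0],[0.7,[0,0,0],0],[0.5,[0,0,0],0],[0.5,[0,0,0],0],[0.5,[0,0,0],0]], force=30)

```text
clock: 18.83
eef_pos: [504.4, 178.0, 70.8]
eef_rot: [3.141, 0.0, 2.554]
wrist_force: [-0.1, 0.1, -0.3]
finger_gap: 70.7
```

Call:
arm_command(steps=[[0.4,[0,0,0],0],[0,[0,0,0],0],[0,[0,0,0],0],[0,[0,0,0],0],[0,[0,0,0],0]])

```text
clock: 19.25
eef_pos: [504.3, 177.9, 70.5]
eef_rot: [-3.142, 0.0, 2.554]
wrist_force: [-0.3, -0.1, 0.3]
finger_gap: 45.6
```

```bash
python3 -c "
from cell import manip
s=manip.read_state();print(s['moment'],s['wrist_force'],s['finger_gap'],s['eef_pos'],s['joints'],s['effort'])"
```

```text
[-0.01116013 -0.05337402 -0.05419347] [-0.33161298 -0.11315815  0.27299234] 45.6149141772776 [504.32080109 177.91476863  70.45155776] [ 2.70712777e-01  4.18885423e-01  1.69876995e+00 -1.27254087e-04
  1.02385608e+00 -2.28318849e+00] [ 4.31157472e-01 -5.45373702e+01 -2.97640711e+01  9.32966731e-02
  1.49625940e-01 -2.84325233e-04]
```

Gripped with almost no side force. Turning clockwise (positive about tool z).

Call:
arm_command(steps=[[0,[0,0,0.01],0.1],[0,[0,0,0],0.1],[0,[0,0,0],0.1],[0,[0,0,0.01],0.1],[0,[0,0,0],0.1]])

```text
clock: 19.67
eef_pos: [504.1, 178.2, 70.3]
eef_rot: [-3.142, -0.0, 2.049]
wrist_force: [-0.9, 2.1, 1.1]
finger_gap: 45.7
```

```bash
cat > m.py <<'E'
from cell import manip
s=manip.read_state();print('yaw',s['eef_rot'][2].round(3),'j6',s['joints'][5].round(3),'M',s['moment'].round(2),'F',s['wrist_force'].round(1),s['finger_gap'].round(1),s['eef_pos'].round(1),'eff6',s['effort'][5].round(3),s['clock'])
E
python3 m.py
```

```text
Traceback (most recent call last):
  File "m.py", line 2, in <module>
    s=manip.read_state();print('yaw',s['eef_rot'][2].round(3),'j6',s['joints'][5].round(3),'M',s['moment'].round(2),'F',s['wrist_force'].round(1),s['finger_gap'].round(1),s['eef_pos'].round(1),'eff6',s['effort'][5].round(3),s['clock'])
                                                                                                                                                  ^^^^^^^^^^^^^^^^^^^^^
AttributeError: 'float' object has no attribute 'round'
```

Call:
arm_command(steps=[[0,[0,0,0.01],0.1],[0,[0,0,0],0.1],[0,[0,0,0],0.1],[0,[0,0,0.01],0.1],[0,[0,0,0],0.1]])

```text
clock: 20.08
eef_pos: [504.1, 178.5, 70.0]
eef_rot: [-3.141, -0.001, 1.549]
wrist_force: [-0.8, 3.6, 0.7]
finger_gap: 45.6
```

```bash
python3 m.py
```

```text
Traceback (most recent call last):
  File "m.py", line 2, in <module>
    s=manip.read_state();print('yaw',s['eef_rot'][2].round(3),'j6',s['joints'][5].round(3),'M',s['moment'].round(2),'F',s['wrist_force'].round(1),s['finger_gap'].round(1),s['eef_pos'].round(1),'eff6',s['effort'][5].round(3),s['clock'])
                                                                                                                                                  ^^^^^^^^^^^^^^^^^^^^^
AttributeError: 'float' object has no attribute 'round'
```

Call:
arm_command(steps=[[0,[0,0,0.01],0.1],[0,[0,0,0],0.1],[0,[0,0,0],0.1],[0,[0,0,0.01],0.1],[0,[0,0,0],0.1]])

```text
clock: 20.5
eef_pos: [504.2, 178.8, 69.9]
eef_rot: [-3.141, -0.001, 1.049]
wrist_force: [-0.7, 6.2, -1.1]
finger_gap: 45.5
```

```bash
python3 m.py
```

```text
Traceback (most recent call last):
  File "m.py", line 2, in <module>
    s=manip.read_state();print('yaw',s['eef_rot'][2].round(3),'j6',s['joints'][5].round(3),'M',s['moment'].round(2),'F',s['wrist_force'].round(1),s['finger_gap'].round(1),s['eef_pos'].round(1),'eff6',s['effort'][5].round(3),s['clock'])
                                                                                                                                                  ^^^^^^^^^^^^^^^^^^^^^
AttributeError: 'float' object has no attribute 'round'
```

Call:
arm_command(steps=[[0,[0,0,0.01],0.1],[0,[0,0,0],0.1],[0,[0,0,0],0.1],[0,[0,0,0.01],0.1],[0,[0,0,0],0.1]])

```text
clock: 20.92
eef_pos: [504.4, 178.9, 69.7]
eef_rot: [-3.141, -0.002, 0.549]
wrist_force: [2.4, 9.3, -2.6]
finger_gap: 45.7
```

```bash
python3 m.py
```

```text
Traceback (most recent call last):
  File "m.py", line 2, in <module>
    s=manip.read_state();print('yaw',s['eef_rot'][2].round(3),'j6',s['joints'][5].round(3),'M',s['moment'].round(2),'F',s['wrist_force'].round(1),s['finger_gap'].round(1),s['eef_pos'].round(1),'eff6',s['effort'][5].round(3),s['clock'])
                                                                                                                                                  ^^^^^^^^^^^^^^^^^^^^^
AttributeError: 'float' object has no attribute 'round'
```

```bash
sed -i "s/s\['finger_gap'\].round(1)/round(s['finger_gap'],1)/" m.py; python3 m.py
```

```text
yaw 0.549 j6 -0.278 M [ 1.46 -0.39  0.15] F [ 2.4  9.3 -2.6] 45.7 [504.4 178.9  69.7] eff6 -2.426 20.9167
```

Call:
arm_command(steps=[[0,[0,0,0],0.08],[0,[0,0,0],0.08],[0,[0,0,0],0.04]])

```text
clock: 21.17
eef_pos: [504.5, 179.0, 69.7]
eef_rot: [-3.14, -0.002, 0.35]
wrist_force: [3.2, 8.0, -4.0]
finger_gap: 45.3
```

```bash
python3 m.py
```

```text
yaw 0.35 j6 -0.079 M [ 1.46 -0.52  0.06] F [ 3.2  8.  -4. ] 45.3 [504.5 179.   69.7] eff6 -0.03 21.1667
```

Call:
arm_command(steps=[[0,[0,0,0],0.08],[0,[0,0,0],0.08],[0,[0,0,0],0.04]])

```text
clock: 21.42
eef_pos: [504.8, 178.4, 69.8]
eef_rot: [-3.141, -0.002, 0.151]
wrist_force: [5.0, -3.0, -1.7]
finger_gap: 45.2
```

```bash
python3 m.py
```

```text
yaw 0.151 j6 0.121 M [-0.66 -0.82  0.8 ] F [ 5.  -3.  -1.7] 45.2 [504.8 178.4  69.8] eff6 0.687 21.4167
```

Mz jumped to 0.8 N m, so the stop seems reached at about 2.3 rad. I'll turn a little further to confirm.

Call:
arm_command(steps=[[0,[0,0,0],0.05],[0,[0,0,0],0.05],[0,[0,0,0],0]])

```text
clock: 21.67
eef_pos: [504.8, 178.2, 69.9]
eef_rot: [-3.141, -0.001, 0.053]
wrist_force: [4.8, 1.8, -1.8]
finger_gap: 45.3
```

```bash
python3 m.py
```

```text
yaw 0.053 j6 0.219 M [ 0.31 -0.64  0.71] F [ 4.8  1.8 -1.8] 45.3 [504.8 178.2  69.9] eff6 1.868 21.6667
```

Call:
arm_command(steps=[[0,[0,0,0],0.05],[0,[0,0,0],0.05],[0,[0,0,0],0],[0,[0,0,0],0]])

```text
clock: 22.0
eef_pos: [504.7, 178.1, 69.9]
eef_rot: [-3.141, -0.001, -0.043]
wrist_force: [5.3, 2.4, 0.7]
finger_gap: 45.3
```

```bash
python3 m.py
```

```text
yaw -0.043 j6 0.314 M [ 0.26 -0.8   0.39] F [5.3 2.4 0.7] 45.3 [504.7 178.1  69.9] eff6 0.684 22.0
```

Call:
arm_command(steps=[[0,[0,0,0],0],[0,[0,0,0],0.05],[0,[0,0,0],0.05],[0,[0,0,0],0.05],[0,[0,0,0],0.05]], force=40)

```text
clock: 22.42
eef_pos: [504.6, 177.9, 70.0]
eef_rot: [-3.142, -0.001, -0.245]
wrist_force: [1.6, -8.1, 4.2]
finger_gap: 45.5
```

```bash
python3 m.py;  python3 - <<'E'
from h import *
s=manip.read_state();p,d=manip.camera('wrist');np.savez('w8.npz',p=p,pos=s['eef_pos'],rot=s['eef_rot'])
cv2.imwrite('pics/w8.png',p[:,:,::-1])
E
```

```text
yaw -0.245 j6 0.516 M [-1.5  -0.26  0.99] F [ 1.6 -8.1  4.2] 45.5 [504.6 177.9  70. ] eff6 -0.266 22.4167
```

View pics/w8.png

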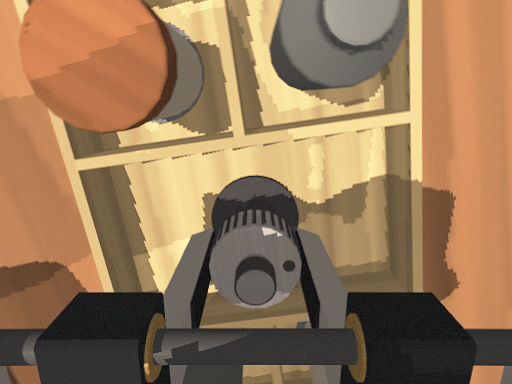

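The fingers hold the nut. The dot is at (289,266), so I can work out how far it really turned from the dot's world angle before and after.

```bash
python3 - <<'E'
from h import *
C=np.array([504.2,178.0])
for n,uv,zz in (('w6',(399.8,122.5),102),('w7',(272.3,205.2),102),('w8',(289,266),101)):
    z=np.load(n+'.npz');q=ray('wrist',[uv],zz,(z['pos'],z['rot']))[0][:2]-C
    print(n,q.round(1),np.arctan2(q[1],q[0]).round(3),'yaw',z['rot'][2].round(3))
z=np.load('w8.npz');cv2.imwrite('pics/n8.png',cv2.resize(z['p'][170:320,190:330],None,fx=4,fy=4)[:,:,::-1])
E
```

```text
w6 [-9.  15.3] 2.101 yaw 1.474
w7 [-9.1 14.8] 2.12 yaw 2.56
w8 [17.4 -2.2] -0.124 yaw -0.245
```

View pics/n8.png

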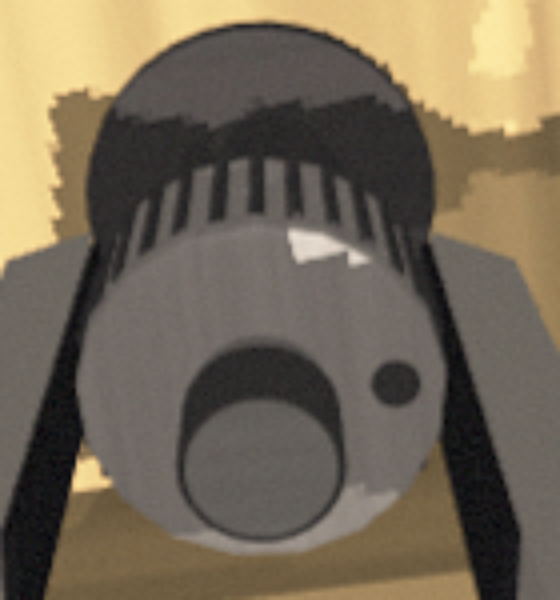

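The dot turned 2.23 rad while the tool turned 2.80 rad. The pads therefore slipped about 0.57 rad against a hard stop at an expected angle, with Mz near 1 N m: the nut is bottomed. Backing off 1.6 rad (a little extra for wind-up), then I'll check the dot.

Call:
arm_command(steps=[[0,[0,0,0],-0.1],[0,[0,0,-0.01],-0.1],[0,[0,0,0],-0.1],[0,[0,0,-0.01],-0.1],[0,[0,0,0],-0.1]])

```text
clock: 22.88
eef_pos: [504.9, 177.7, 70.2]
eef_rot: [3.141, -0.002, 0.261]
wrist_force: [6.6, -1.3, 1.4]
finger_gap: 45.5
```

Call:
arm_command(steps=[[0,[0,0,0],-0.1],[0,[0,0,-0.01],-0.1],[0,[0,0,0],-0.1],[0,[0,0,-0.01],-0.1],[0,[0,0,0],-0.1]])

```text
clock: 23.3
eef_pos: [505.2, 177.9, 70.4]
eef_rot: [3.14, -0.002, 0.761]
wrist_force: [9.0, 0.1, 1.0]
finger_gap: 45.5
```

Call:
arm_command(steps=[[0,[0,0,0],-0.1],[0,[0,0,-0.01],-0.1],[0,[0,0,0],-0.1],[0,[0,0,-0.01],-0.1],[0,[0,0,0],-0.1]])

```text
clock: 23.72
eef_pos: [505.4, 178.2, 70.7]
eef_rot: [3.139, -0.002, 1.261]
wrist_force: [9.6, 3.3, -0.8]
finger_gap: 45.3
```

Call:
arm_command(steps=[[0,[0,0,0],-0.06],[0,[0,0,0],-0.04],[0,[0,0,0],0],[0,[0,0,0],0],[0,[0,0,0],0]])

```text
clock: 24.13
eef_pos: [505.4, 178.3, 70.7]
eef_rot: [3.139, -0.002, 1.356]
wrist_force: [9.7, 4.0, -1.5]
finger_gap: 45.1
```

```bash
python3 m.py;  python3 - <<'E'
from h import *
s=manip.read_state();p,d=manip.camera('wrist');np.savez('w9.npz',p=p,pos=s['eef_pos'],rot=s['eef_rot'])
cv2.imwrite('pics/w9.png',p[:,:,::-1])
p,d=manip.camera('top');cv2.imwrite('pics/t9.png',cv2.resize(p[125:265,115:395],None,fx=2.85,fy=2.85)[:,:,::-1])
p,d=manip.camera('side');cv2.imwrite('pics/s9.png',p[:,:,::-1])
E
```

```text
yaw 1.356 j6 -1.086 M [ 0.6  -1.83  0.07] F [ 9.7  4.  -1.5] 45.1 [505.4 178.3  70.7] eff6 0.037 24.1333
```

View pics/w9.png

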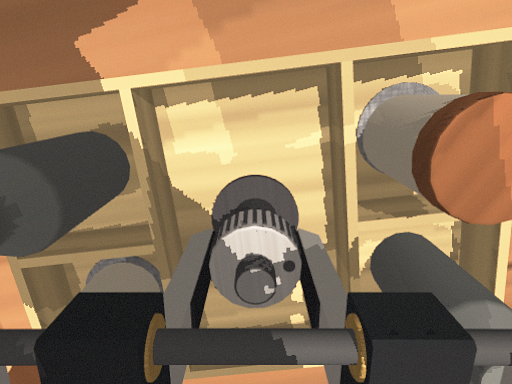

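View pics/s9.png

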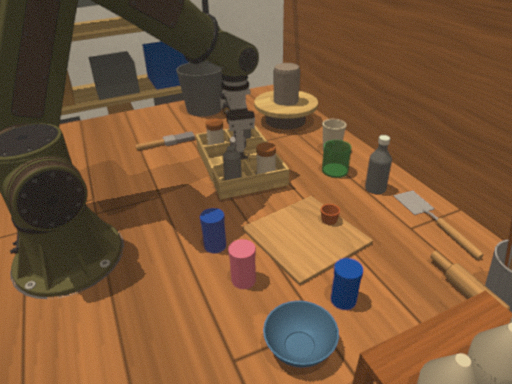

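The dot sits at the same place in the gripper view (289,266), so the nut turned with the tool: 1.60 rad, inside 1.22–1.92. Both jars stand in the caddy, and the cup and bottles are in place. One last stillness check, then hand in.

```bash
python3 m.py; python3 -c "
from cell import manip
s=manip.read_state();print(s['qd'].round(4));print(manip.sign_off())"
```

```text
yaw 1.356 j6 -1.086 M [ 0.64 -1.86  0.08] F [ 9.4  3.4 -0.2] 45.0 [505.4 178.3  70.7] eff6 0.056 24.2833
[-0.0002 -0.0007 -0.      0.002   0.0028 -0.0012]
the job is handed in; nothing more can be done
None
```

I placed both lidded jars upright in the two empty cells, set each down until its weight came off the wrist, and let go. I then screwed the nut down until it bottomed, backed it off about 1.60 rad (92°), and handed the job in at about 24 s still gripping it, with 40 N commanded.

- **Jars:** in wrist-camera views taken after each release, both lids measured within about 2 mm of their felt-disc centres. The side view at the end shows them still standing.
- **Nut bottomed:** the index dot turned 2.23 rad while the tool turned 2.80 rad, so the pads slipped against the hard stop, with the twisting moment near 1 N m.
- **Back-off:** the dot sat at the same pixel in the gripper before and after, so the nut turned with the tool without slipping.
- **Stillness:** joint speeds were under 0.003 rad/s at hand-in. A steady side force of about 10 N stayed on the wrist from slightly off-centre holding.
- **Bottles and clay pot:** they look in place in the last pictures. I judged that by eye, not by measurement.

None of my checks failed. The top and wrist cameras disagreed by up to about 3 mm on the jar positions, which the grasps allowed for.

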